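# Find the thread hand of a dispenser cap and hold it over the drip dish

### The arm

A 6-joint arm with a two-finger parallel gripper is mounted at the origin on the work surface. World frame = base frame: x ahead of the robot, y to its left, z up, the work surface at z = 0. Lengths are in mm, angles in rad, forces in N, time in s.
With the tool pointing down it reaches from about 350 to 775 mm from the base axis. Payload 7.3 kg.
Tool frame: the origin (TCP) lies on the front face of the gripper's body, between the roots of the fingers; the fingertips stand 66 mm ahead of it and the grasp point (between the pads) lies 47 mm ahead of it (bot.tip_extent is the distance from the TCP to the fingertips, in mm); z points along the fingers, y is the line along which they close (so a half turn about z gives the same grasp; the last joint's range is limited). The gripper opens to 92 mm and grips with 3 to 60 N. Pads are 19 mm wide; open, the fingers measure 130 mm over their backs; the gripper's body (75 mm by 190 mm) begins 47 mm behind the grasp point.
Start: joints at [1.099, 0.342, 1.524, -0, 1.275, -0.146], TCP at [168.018, 497.402, 292.241] pointing down, gripper open.
Joint ranges: [-2.53, 2.53], [-0.77, 2.02], [0.04, 2.7], [-1, 4.14], [0.28, 2.66], [-3.11, 3.11]. Speed limits (rad/s): [2.57, 2.57, 3.14, 3.14, 3.14, 3.14].

### API

Orientations are given as [roll, pitch, yaw] about the fixed x, y, z axes, in that order (R = Rz(yaw) Ry(pitch) Rx(roll)).
In Python, from plant import readout, viewer, order, bot gives the robot as it stands.
- The arm moves only by the shell command python3 -m creep 'ROWS'. ROWS is text: rows parted by semicolons, each of 7 numbers parted by spaces: the shift along the world's x, y, z in m, then the turn, a rotation vector about the world's x, y, z in rad, then the opening in per cent of the stroke, from 0 (shut) to 100 (fully open). A call has 1 to 8 rows; each row shifts and turns the commanded pose from where the row before left it; what a row does not reach is not made up. A row lasts 1/12 s, in which the tool goes at most 41.7 mm and 7.16 degrees, less where a joint would pass 70% of its speed; a pose out of reach is approached as far as the arm can. A call is refused whole if a number of a shift passes 0.0417 or a number of a turn 0.125, either way. A call with a gripper value outside its range is refused whole. The fingers move at their own pace and stop on an object; the grip force is fixed at half the most. Time passes only in rows, so rows that do not move let the fingers close. It gives the time, the measured TCP pose, the force, the opening and the grip force at its end, in the units of the state.
- readout.get_obs(): the state, without advancing time (a new reading comes with each control period).
- viewer.capture(name): name is "scene" or "top" or "wrist"; returns the picture (384x512x3 uint8, red, green, blue); there is no depth.
- viewer.camera_info(name): a dict with "fx", "fy", "cx", "cy" (pixels), "origin" and "rotation" of the camera in the world. Camera axes: x right, y up, looking along -z (the intrinsics and any distortion apply to the point x, -y, -z); pixel columns grow to the right and rows downward; lengths in mm; the calibration is good to about 2 mm. A picture is of the moment at which its call begins: read the wrist's pose just before it. camera_info takes no time and is no camera call; for the wrist camera it gives the pose at the moment of the call.
- order.close_job(): hands the job in; it is judged then, once.
The state is a dict: "time": time; "joint_positions": joint angles; "dq": joint speeds; "tau": joint torques, N m; "tool_pos": TCP position; "tcp_rot": TCP orientation; "contact_force": force on the tool from outside, world axes, zero at the start; "moment": the same for the moment, N m; "grip_width": finger opening in mm; "finger_force": force on a finger pad.
Only numpy, scipy, OpenCV 4.12 (cv2) and the standard library are available. Lean on these libraries where they do the work, as an engineer would, in place of code of your own. Each camera call takes 0.05 s, during which the arm holds its last target. There are 200 camera calls.

### The job

Take the red wing cap off the yellow sauce dispenser: nobody knows whether its thread is right- or left-handed, so try it gently both ways, feel which way it stops short, turn it the other way until it comes free and lift it off without wrenching it. Carry it over the steel drip dish and finish while still holding it there, upright, above the middle of the dish and clear of it; do not let go. Leave the dish and the other things on the shelf where they are.

Things in the scene. Friction and masses are not known exactly. Their poses are not given: they have to be found in the camera images.
- dispenser: yellow sauce dispenser, 84 mm across, bolted to the shelf by a 130 mm square steel foot; cannot move. Origin: centre of its underside, on the shelf; z up. Its open neck (62 mm outside, 54 mm inside) has its rim at 140 mm, where the cap sits.
- cap: red wing cap of the dispenser, about 70 g: flange 66 mm across, 6 mm thick, with an upright wing (grip bar) 58 mm long, 14 mm thick, from 6 to 32 mm above the origin, and a white nozzle (12 mm across) on top, to 46 mm. Origin: centre of the flange's underside, on the turning axis, 140 mm above the shelf when closed. x along the wing, y through its thickness, z up.
- cap_wing (a point): middle of the cap's wing, 19 mm above the cap's origin; grip across the 14 mm thickness. The cap turns easily on a short level thread of unknown hand, differing from start to start. Wrong way: firm stop after about 5 to 15 degrees. Right way: free to lift straight up from about 55 degrees, firm stop at about 70. While locked it lifts only 3 mm. Over 3 N m against a stop wrenches it.
- cap_foot (a point): lowest point of the cap on its axis, 76 mm below its origin, deep inside the dispenser when closed: under a crossbar 48 mm long, 6 wide (along the cap's x) on a 10 mm stem, which locks beneath lips inside. So the cap must rise 80 mm to be out of the neck. Above it a plug 51 mm across fills the top 6 mm of the neck.
- dish: round steel drip dish, 130 mm across the rim, 35 mm high, loose, empty. Origin: centre of its underside.
- tub_red: clear lidded tub with red food, 130 x 100 x 60 mm; bystander. Origin: centre of its underside.
- tub_orange: clear lidded tub with orange food, 120 x 120 x 70 mm; bystander. Origin: centre of its underside.
- tub_green: clear lidded tub with green food, 160 x 110 x 55 mm; bystander. Origin: centre of its underside.
- squeeze_bottle: yellow squeeze bottle, diameter 62, 165 mm tall; bystander. Origin: centre of its underside.
- jar: amber glass jar, diameter 72, 95 mm tall; bystander. Origin: centre of its underside.
- can: can with paper label, diameter 74, 100 mm tall; bystander. Origin: centre of its underside.
- spoon: serving spoon lying flat, about 0.2 m long; bystander.
Not all that is in view belongs to the job. Leave any green, purple or turquoise look-alike of the cap alone.

How it is judged:
By the outcome, as a careful person would: the job done as asked, in the order asked, and still so for the second after the job is handed in, while the arm keeps its last pose, push and grip.
It also fails if it takes over 67 s, if anything falls off the work surface, if the arm or the gripper's body presses on something with over 40 N, if the wrist force passes 120 N, or if a joint passes its speed limit or range.

## Working session

There is one attempt and no reset: what is moved stays moved. The work goes in short steps, Python scripts to look and compute and a shell command to move; the robot and the scene stay as the last step left them, time stands still between calls to the robot, and variables do not carry over. Pictures are saved under pics/ and viewed, at most 10 in all, crops included, and the job is handed in when it is done.

```bash
ls; mkdir -p pics; python3 - <<'E'
from plant import readout, viewer, order, bot
import cv2,numpy as np
print(readout.get_obs())
a=viewer.capture("scene");b=viewer.capture("top")
for n in("scene","top"):print(n,viewer.camera_info(n))
cv2.imwrite("pics/s.png",a[...,::-1]);cv2.imwrite("pics/t.png",b[...,::-1])
E
```

```text
pics
{'time': 0.0, 'joint_positions': array([ 1.09895251e+00,  3.42700461e-01,  1.52499780e+00,  8.42097098e-06,
        1.27536941e+00, -1.45993921e-01]), 'dq': array([-1.44352814e-04,  1.13837618e-04,  1.27108464e-03,  3.64819239e-04,
        1.63643785e-03, -3.72160824e-05]), 'tau': array([-6.57555938e-04, -4.31247926e+01, -2.44217259e+01,  7.16242706e-02,
        5.59324678e-02, -8.64664526e-05]), 'tool_pos': array([167.89897079, 497.11849916, 291.56313993]), 'tcp_rot': array([-3.14013450e+00, -2.22545617e-04,  2.81574014e+00]), 'contact_force': array([ 0.30207328,  0.01560691, -0.07878845]), 'moment': array([ 0.0401505 , -0.01089795, -0.00766511]), 'finger_force': 0.0, 'grip_width': 91.549438285854}
scene {'fx': 474.82656592068525, 'fy': 474.82656592068525, 'cx': 252.2919688856761, 'cy': 187.014627139585, 'origin': array([1353.28414488,  653.61958936,  891.50692181]), 'rotation': array([0.91424344, 0.00279166, 2.26968146])}
top {'fx': 487.34209159111634, 'fy': 487.34209159111634, 'cx': 253.96244354646083, 'cy': 194.72262439513347, 'origin': array([ 242.55614195,    8.79523086, 1729.79860747]), 'rotation': array([ 0.1910565 , -0.00247437, -1.57345662])}
```

View pics/s.png

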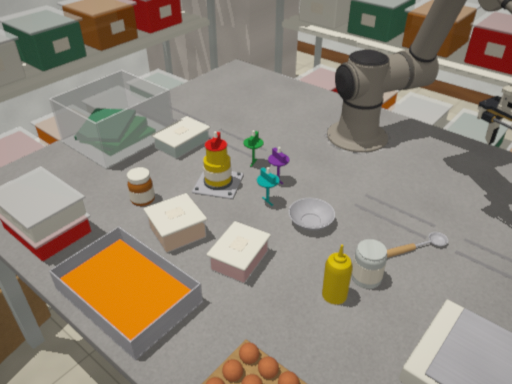

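View pics/t.png

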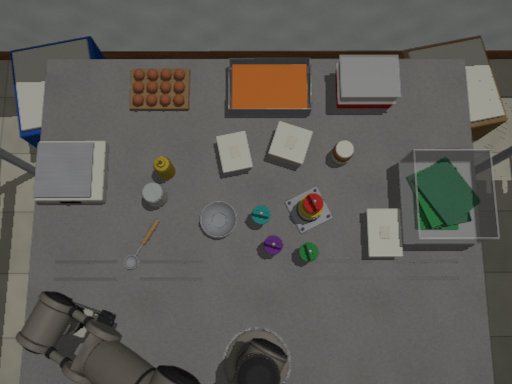

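The candidates, as top pixels (scene pixels in brackets):
- **Red cap:** (313,203) (216,148), sitting on the yellow dispenser.
- **Look-alikes:** green (309,252) (254,142), purple (273,245) (278,158) and turquoise (261,215) (267,180).

I choose the red one. Next I'll take a close crop and measure it.

```bash
cat > h.py <<'E'
from plant import readout, viewer, order, bot
import cv2,numpy as np
from scipy.spatial.transform import Rotation as R
def ray(n,u,v,ci=None):
    c=ci or viewer.camera_info(n); d=np.array([(u-c["cx"])/c["fx"],-(v-c["cy"])/c["fy"],-1])
    return c["origin"],R.from_euler("xyz",c["rotation"]).apply(d)
def atz(n,u,v,z,ci=None):
    o,d=ray(n,u,v,ci); return o+d*(z-o[2])/d[2]
def proj(n,p,ci=None):
    c=ci or viewer.camera_info(n); q=R.from_euler("xyz",c["rotation"]).inv().apply(np.array(p)-c["origin"])
    return np.array([c["cx"]+c["fx"]*q[...,0]/-q[...,2],c["cy"]-c["fy"]*q[...,1]/-q[...,2]]).T
E
python3 - <<'E'
from h import *
b=cv2.imread("pics/t.png");a=cv2.imread("pics/s.png")
A=cv2.resize(a[110:210,160:300],None,fx=4,fy=4,interpolation=2);B=cv2.resize(b[170:270,190:340],None,fx=4,fy=4,interpolation=2)
im=np.zeros((600,600,3),np.uint8);B2=cv2.resize(b[180:235,240:340],None,fx=6,fy=6,interpolation=2)
A=cv2.resize(a[120:200,190:300],None,fx=3.3,fy=3.3,interpolation=2)
im[:330,:600]=B2;im[330:330+A.shape[0],:A.shape[1]]=A
cv2.imwrite("pics/crop.png",im)
for z in(0,140,146):print("cap",z,atz("top",313,203,z))
print("foot corners",[atz("top",*p,3)[:2].round() for p in((287,206),(316,187),(332,214),(302,231))])
print("dish rim",atz("top",218,220,35),[atz("scene",312,214,35)])
for n,u,v in(("turq",261,215),("pur",273,245),("green",309,252)):print(n,atz("top",u,v,100))
E
```

```text
cap 0 [ 546.26171886 -209.09559893    0.        ]
cap 140 [ 521.68152751 -191.46076211  140.        ]
cap 146 [ 520.62809074 -190.70498339  146.        ]
foot corners [array([ 535., -115.]), array([ 605., -221.]), array([ 506., -276.]), array([ 445., -167.])]
dish rim [480.34888991 130.06397044  35.        ] [array([491.79794026, 141.05726452,  35.        ])]
turq [487.93139303 -19.67159928 100.        ]
pur [386.60046189 -59.20530511 100.        ]
green [ 363.02036195 -178.91496761  100.        ]
```

View pics/crop.png

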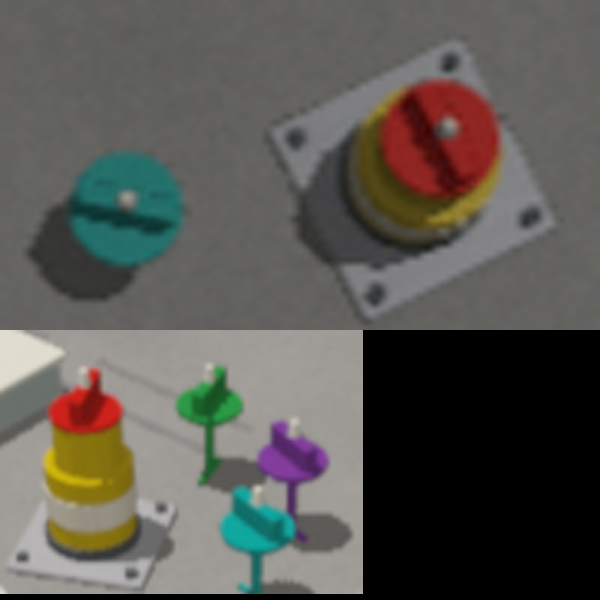

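The crop confirms the red cap on the yellow dispenser. Its flange centre is at top pixel (313,203), and the wing lies about 30° from world x. I'll move above it now.

```bash
python3 -m creep '0.0176 -0.0344 0 0 0 -0.1145 100;0.0176 -0.0344 0 0 0 -0.1145 100;0.0176 -0.0344 0 0 0 -0.1145 100;0.0176 -0.0344 0 0 0 -0.1145 100;0.0176 -0.0344 0 0 0 -0.1145 100;0.0176 -0.0344 0 0 0 -0.1145 100;0.0176 -0.0344 0 0 0 -0.1145 100;0.0176 -0.0344 0 0 0 -0.1145 100'
python3 -m creep '0.0176 -0.0344 0 0 0 -0.1145 100;0.0176 -0.0344 0 0 0 -0.1145 100;0.0176 -0.0344 0 0 0 -0.1145 100;0.0176 -0.0344 0 0 0 -0.1145 100;0.0176 -0.0344 0 0 0 -0.1145 100;0.0176 -0.0344 0 0 0 -0.1145 100;0.0176 -0.0344 0 0 0 -0.1145 100'
python3 - <<'E'
from h import *
print(readout.get_obs()["tool_pos"]);ci=viewer.camera_info("wrist");print(ci,proj("wrist",[521,-191,146.]),proj("wrist",[480,132,35.]))
E
```

```text
time: 0.77
tool_pos: [309.0, 220.5, 292.2]
tcp_rot: [-3.142, 0.0, 1.895]
contact_force: [1.5, 0.9, 0.1]
grip_width: 91.5
finger_force: 0.0
time: 1.35
tool_pos: [432.3, -20.6, 292.1]
tcp_rot: [-3.141, -0.0, 1.092]
contact_force: [0.7, 0.1, 1.4]
grip_width: 92.1
finger_force: 0.0
[432.27241515 -20.56723787 292.09772962]
{'fx': 312.0213599997422, 'fy': 312.0213599997422, 'cx': 255.9041662745917, 'cy': 194.6371551582208, 'origin': array([468.72896562,  50.55883174, 384.73204532]), 'rotation': array([-3.00466482e-01, -1.12827828e-04, -4.78392233e-01])} [428.78735657 316.62275581] [228.29965106  16.6036933 ]
```

```bash
python3 -m creep '0.0178 -0.0341 0 0 0 -0.112 100;0.0178 -0.0341 0 0 0 -0.112 100;0.0178 -0.0341 0 0 0 -0.112 100;0.0178 -0.0341 0 0 0 -0.112 100;0.0178 -0.0341 0 0 0 -0.112 100;0 0 0 0 0 0 100;0 0 0 0 0 0 100'
python3 - <<'E'
from h import *
ci=viewer.camera_info("wrist");w=viewer.capture("wrist")[...,::-1];print(ci,proj("wrist",[521,-191,146.],ci))
cv2.imwrite("pics/w1.png",w)
E
```

```text
time: 1.93
tool_pos: [521.0, -190.6, 290.9]
tcp_rot: [-3.14, 0.001, 0.536]
contact_force: [-0.1, 0.2, -0.4]
grip_width: 92.0
finger_force: 0.0
{'fx': 312.0213599997422, 'fy': 312.0213599997422, 'cx': 255.9041662745917, 'cy': 194.6371551582208, 'origin': array([ 589.63052013, -149.71623445,  383.46687404]), 'rotation': array([-0.30133419,  0.00129421, -1.03421662])} [256.78254014 202.11235359]
```

View pics/w1.png

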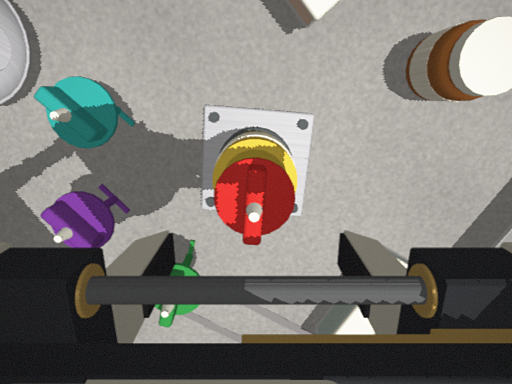

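The red flange spans columns 214–297 and rows 157–237, with its centre at about (255.5,197). The wing top runs from (257,166) to (252,243), and the nozzle tip is at (254,212).

```bash
python3 - <<'E'
from h import *
ci=viewer.camera_info("wrist")
print("flange",atz(0,255.5,197,146,ci)[:2],"nozzle",atz(0,254,213,184,ci)[:2])
a=atz(0,257,167,172,ci);b=atz(0,252,243,172,ci);print("wing",a,b,(a+b)/2,np.linalg.norm(a-b),np.degrees(np.arctan2(*(a-b)[1::-1])))
w=cv2.imread("pics/w1.png").astype(int);m=((w[...,2]>110)&(w[...,1]<90)&(w[...,0]<90)).astype(np.uint8)
x,y,ww,h,*_=max((cv2.boundingRect(c) for c in cv2.findContours(m,0,2)[0]),key=lambda r:r[2]*r[3]);print(x,y,ww,h)
print(np.degrees(readout.get_obs()["tcp_rot"]))
E
```

```text
flange [ 523.63616408 -186.5504578 ] nozzle [ 523.72373361 -185.42937929]
wing [ 550.03322178 -172.08605711  172.        ] [ 498.49151735 -198.60188227  172.        ] [ 524.26236956 -185.34396969  172.        ] 57.96236951430543 27.223726760576774
214 157 81 88
[-1.79881708e+02  5.69402862e-02  3.08413900e+01]
```

```bash
python3 -m creep '0.0028 0.0046 0 0 0 -0.063 60;0 0 -0.02 0 0 0 50;0 0 -0.02 0 0 0 50;0 0 -0.02 0 0 0 50;0 0 -0.0153 0 0 0 50;0 0 0 0 0 0 50;0 0 0 0 0 0 50'
python3 -m creep '0 0 0 0 0 0 0;0 0 0 0 0 0 0;0 0 0 0 0 0 0;0 0 0 0 0 0 0;0 0 0 0 0 0 0;0 0 0 0 0 0 0;0 0 0 0 0 0 0;0 0 0 0 0 0 0'
python3 -c "
from h import *
o=readout.get_obs();print(o['contact_force'],o['moment'],o['tool_pos'],o['grip_width'],o['finger_force'],np.degrees(o['tcp_rot']))"
```

```text
time: 2.57
tool_pos: [523.3, -183.1, 217.0]
tcp_rot: [-3.14, 0.001, 0.477]
contact_force: [0.2, 0.3, 1.0]
grip_width: 49.7
finger_force: 0.0
time: 3.23
tool_pos: [524.2, -184.9, 217.4]
tcp_rot: [3.14, -0.001, 0.475]
contact_force: [0.8, -2.8, 3.2]
grip_width: 13.9
finger_force: 30.0
[ 0.84819624 -2.79184654  3.20552779] [-0.3876465  -0.00336035 -0.06571383] [ 524.17362373 -184.91899132  217.44117682] 13.857039954611807 30.000802874565125 [ 1.79912599e+02 -4.03486286e-02  2.72251778e+01]
```

```bash
cat > m.py <<'E'
from h import *
o=readout.get_obs();print("F",o['contact_force'].round(1),"M",o['moment'].round(2),o['tool_pos'].round(1),round(o['grip_width'],1),"yaw",np.degrees(o['tcp_rot']).round(2))
E
python3 -m creep '0.0005 -0.0012 0 0 0 0.03 0;0 0 0 0 0 0.03 0;0 0 0 0 0 0 0'; python3 m.py
python3 -m creep '0 0 0 0 0 0.03 0;0 0 0 0 0 0 0'; python3 m.py
```

```text
time: 3.48
tool_pos: [524.4, -185.6, 217.4]
tcp_rot: [3.141, -0.0, 0.536]
contact_force: [-0.7, 1.4, 5.1]
grip_width: 13.9
finger_force: 30.0
F [-0.7  1.4  5.1] M [0.06 0.21 0.  ] [ 524.4 -185.6  217.4] 13.9 yaw [ 1.7999e+02 -3.0000e-02  3.0730e+01]
time: 3.65
tool_pos: [524.4, -185.6, 217.4]
tcp_rot: [3.141, -0.0, 0.566]
contact_force: [-0.1, 1.2, 5.4]
grip_width: 14.0
finger_force: 30.0
F [-0.1  1.2  5.4] M [0.06 0.2  0.07] [ 524.4 -185.6  217.4] 14.0 yaw [ 1.7998e+02 -3.0000e-02  3.2400e+01]
```

```bash
python3 -m creep '0 0 0.0015 0 0 0.03 0;0 0 0 0 0 0.03 0;0 0 0 0 0 0 0'; python3 m.py
python3 -m creep '0 0 0 0 0 0.03 0;0 0 0 0 0 0.02 0;0 0 0 0 0 0 0'; python3 m.py
```

```text
time: 3.9
tool_pos: [524.0, -185.5, 218.0]
tcp_rot: [-3.14, 0.001, 0.625]
contact_force: [-0.5, 0.4, -1.2]
grip_width: 13.6
finger_force: 30.0
F [-0.5  0.4 -1.2] M [-0.06  0.14  0.01] [ 524.  -185.5  218. ] 13.6 yaw [-1.7993e+02  3.0000e-02  3.5840e+01]
time: 4.15
tool_pos: [524.1, -185.6, 218.1]
tcp_rot: [-3.141, 0.0, 0.675]
contact_force: [0.5, -0.2, -1.4]
grip_width: 13.9
finger_force: 30.0
F [ 0.5 -0.2 -1.4] M [-0.12  0.12 -0.04] [ 524.1 -185.6  218.1] 13.9 yaw [-1.7995e+02  2.0000e-02  3.8680e+01]
```

```bash
python3 -m creep '0 0 0 0 0 0.03 0;0 0 0 0 0 0.02 0;0 0 0 0 0 0 0'; python3 m.py
python3 -m creep '0 0 0 0 0 0.03 0;0 0 0 0 0 0.03 0;0 0 0 0 0 0 0'; python3 m.py
```

```text
time: 4.4
tool_pos: [524.2, -185.7, 218.3]
tcp_rot: [-3.141, 0.0, 0.725]
contact_force: [0.1, 0.9, -0.9]
grip_width: 13.9
finger_force: 30.0
F [ 0.1  0.9 -0.9] M [-0.07  0.09  0.01] [ 524.2 -185.7  218.3] 13.9 yaw [-1.7998e+02  1.0000e-02  4.1560e+01]
time: 4.65
tool_pos: [524.3, -185.7, 218.4]
tcp_rot: [-3.141, 0.0, 0.785]
contact_force: [-0.0, 0.0, -0.5]
grip_width: 14.1
finger_force: 30.0
F [-0.   0.  -0.5] M [-0.08  0.16  0.03] [ 524.3 -185.7  218.4] 14.1 yaw [-179.99    0.     45.  ]
```

Counterclockwise is free for 18°, past where a wrong-way stop would be. I'll feel the other way too, as asked.

```bash
python3 -m creep '0 0 0 0 0 -0.1 0;0 0 0 0 0 -0.1 0;0 0 0 0 0 -0.1 0;0 0 0 0 0 -0.03 0;0 0 0 0 0 -0.02 0;0 0 0 0 0 0 0'; python3 m.py
python3 -m creep '0 0 0 0 0 -0.02 0;0 0 0 0 0 -0.02 0;0 0 0 0 0 0 0'; python3 m.py
```

```text
time: 5.15
tool_pos: [524.3, -185.7, 218.4]
tcp_rot: [3.142, 0.0, 0.434]
contact_force: [-0.3, -0.6, -0.4]
grip_width: 13.8
finger_force: 30.0
F [-0.3 -0.6 -0.4] M [-0.09  0.15  0.02] [ 524.3 -185.7  218.4] 13.8 yaw [180.     0.    24.86]
time: 5.4
tool_pos: [524.3, -185.7, 218.4]
tcp_rot: [3.141, -0.0, 0.394]
contact_force: [-0.6, 0.1, -1.1]
grip_width: 14.2
finger_force: 30.0
F [-0.6  0.1 -1.1] M [-0.07  0.15 -0.01] [ 524.3 -185.7  218.4] 14.2 yaw [179.99  -0.    22.57]
```

```bash
python3 -m creep '0 0 0 0 0 -0.02 0;0 0 0 0 0 -0.02 0;0 0 0 0 0 0 0'; python3 m.py
python3 -m creep '0 0 0 0 0 -0.02 0;0 0 0 0 0 0 0'; python3 m.py
```

```text
time: 5.65
tool_pos: [524.3, -185.7, 218.5]
tcp_rot: [3.141, 0.0, 0.354]
contact_force: [0.1, 0.3, -0.3]
grip_width: 13.4
finger_force: 30.0
F [ 0.1  0.3 -0.3] M [-0.07  0.15  0.01] [ 524.3 -185.7  218.5] 13.4 yaw [179.99   0.    20.26]
time: 5.82
tool_pos: [524.3, -185.7, 218.4]
tcp_rot: [3.142, -0.0, 0.334]
contact_force: [0.4, 0.5, -1.2]
grip_width: 13.6
finger_force: 30.0
F [ 0.4  0.5 -1.2] M [-0.06  0.15  0.02] [ 524.3 -185.7  218.4] 13.6 yaw [180.    -0.    19.13]
```

```bash
python3 -m creep '0 0 0 0 0 -0.02 0;0 0 0 0 0 -0.02 0;0 0 0 0 0 0 0'; python3 m.py
python3 -m creep '0 0 0 0 0 -0.02 0;0 0 0 0 0 0 0'; python3 m.py
```

```text
time: 6.07
tool_pos: [524.4, -186.0, 218.5]
tcp_rot: [3.141, -0.0, 0.294]
contact_force: [0.3, -1.1, -1.4]
grip_width: 13.7
finger_force: 30.0
F [ 0.3 -1.1 -1.4] M [-0.39  0.03  0.03] [ 524.4 -186.   218.5] 13.7 yaw [179.95  -0.    16.83]
time: 6.23
tool_pos: [524.4, -186.1, 218.5]
tcp_rot: [3.14, -0.0, 0.274]
contact_force: [0.0, -3.2, -1.4]
grip_width: 13.9
finger_force: 30.0
F [ 0.  -3.2 -1.4] M [-0.69  0.1   0.07] [ 524.4 -186.1  218.5] 13.9 yaw [179.94  -0.    15.7 ]
```

```bash
python3 -m creep '0 0 0 0 0 -0.03 0;0 0 0 0 0 0 0'; python3 m.py; python3 - <<'E'
from h import *
w=viewer.capture("wrist")[...,::-1]
cv2.imwrite("pics/w2.png",w)
E
```

```text
time: 6.4
tool_pos: [524.4, -186.2, 218.5]
tcp_rot: [3.14, -0.0, 0.245]
contact_force: [0.3, -2.4, -1.3]
grip_width: 13.8
finger_force: 30.1
F [ 0.3 -2.4 -1.3] M [-0.94  0.07  0.24] [ 524.4 -186.2  218.5] 13.8 yaw [179.93  -0.    14.01]
```

View pics/w2.png

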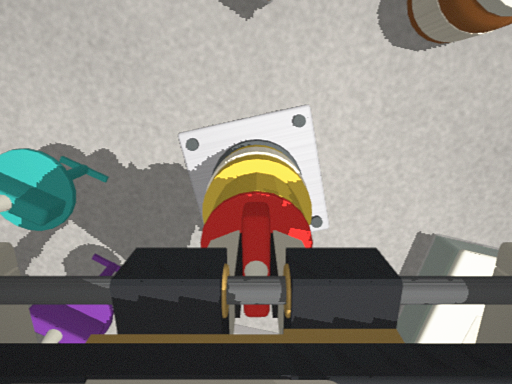

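The wing still sits square in the fingers (column 256) and nothing else is being touched. The resistance is only beginning, so I'll take another gentle step or two.

```bash
python3 -m creep '0 0 0 0 0 -0.02 0;0 0 0 0 0 0 0'; python3 m.py; python3 -m creep '0 0 0 0 0 -0.02 0;0 0 0 0 0 0 0'; python3 m.py
```

```text
time: 6.62
tool_pos: [524.4, -186.0, 218.5]
tcp_rot: [3.141, 0.0, 0.225]
contact_force: [0.5, -4.2, -2.2]
grip_width: 14.1
finger_force: 30.2
F [ 0.5 -4.2 -2.2] M [-1.05  0.11  0.37] [ 524.4 -186.   218.5] 14.1 yaw [179.95   0.    12.88]
time: 6.78
tool_pos: [524.3, -185.8, 218.5]
tcp_rot: [3.141, 0.0, 0.205]
contact_force: [0.1, -3.6, -0.6]
grip_width: 13.8
finger_force: 30.6
F [ 0.1 -3.6 -0.6] M [-1.03  0.11  0.6 ] [ 524.3 -185.8  218.5] 13.8 yaw [1.7997e+02 1.0000e-02 1.1730e+01]
```

The resisting moment rises steadily (0.07, 0.24, 0.37, 0.60 N m), so clockwise stops short. I'll turn counterclockwise.

```bash
python3 -m creep '0 0 0 0 0 0.1 0;0 0 0 0 0 0.1 0;0 0 0 0 0 0.1 0;0 0 0 0 0 0.1 0;0 0 0 0 0 0.1 0;0 0 0 0 0 0.1 0;0 0 0 0 0 0 0'; python3 m.py; python3 -m creep '0 0 0 0 0 0.08 0;0 0 0 0 0 0.08 0;0 0 0 0 0 0.08 0;0 0 0 0 0 0.08 0;0 0 0 0 0 0.08 0;0 0 0 0 0 0.08 0;0 0 0 0 0 0.08 0;0 0 0 0 0 0 0'; python3 m.py
```

```text
time: 7.37
tool_pos: [524.1, -184.8, 218.3]
tcp_rot: [-3.14, -0.001, 0.808]
contact_force: [0.2, 0.8, -0.7]
grip_width: 14.0
finger_force: 30.0
F [ 0.2  0.8 -0.7] M [-0.09  0.1   0.  ] [ 524.1 -184.8  218.3] 14.0 yaw [-1.7989e+02 -6.0000e-02  4.6300e+01]
time: 8.03
tool_pos: [524.2, -185.1, 218.3]
tcp_rot: [-3.141, -0.001, 1.365]
contact_force: [-0.1, -0.0, -0.2]
grip_width: 13.7
finger_force: 30.0
F [-0.1 -0.  -0.2] M [-0.08  0.06 -0.05] [ 524.2 -185.1  218.3] 13.7 yaw [-1.7996e+02 -7.0000e-02  7.8190e+01]
```

```bash
python3 -m creep '0 0 0 0 0 0.05 0;0 0 0 0 0 0.05 0;0 0 0 0 0 0 0'; python3 m.py; python3 -m creep '0 0 0 0 0 0.03 0;0 0 0 0 0 0.03 0;0 0 0 0 0 0 0'; python3 m.py
```

```text
time: 8.28
tool_pos: [524.2, -185.3, 218.4]
tcp_rot: [-3.141, -0.001, 1.462]
contact_force: [0.0, -0.2, -0.7]
grip_width: 13.8
finger_force: 30.0
F [ 0.  -0.2 -0.7] M [-0.15  0.02 -0.02] [ 524.2 -185.3  218.4] 13.8 yaw [-1.7999e+02 -5.0000e-02  8.3790e+01]
time: 8.53
tool_pos: [524.3, -185.4, 218.4]
tcp_rot: [-3.141, -0.001, 1.522]
contact_force: [-1.3, -0.2, 0.0]
grip_width: 13.7
finger_force: 30.0
F [-1.3 -0.2  0. ] M [-0.08  0.08 -0.06] [ 524.3 -185.4  218.4] 13.7 yaw [-1.7999e+02 -4.0000e-02  8.7180e+01]
```

```bash
python3 -m creep '0 0 0 0 0 0.04 0;0 0 0.001 0 0 0 0;0 0 0.002 0 0 0 0;0 0 0 0 0 0 0'; python3 m.py; python3 -m creep '0 0 0.002 0 0 0 0;0 0 0.001 0 0 0 0;0 0 0 0 0 0 0'; python3 m.py
```

```text
time: 8.87
tool_pos: [524.4, -185.7, 221.9]
tcp_rot: [3.141, 0.0, 1.563]
contact_force: [-0.5, 0.7, 0.2]
grip_width: 13.6
finger_force: 30.0
F [-0.5  0.7  0.2] M [-0.01  0.18  0.01] [ 524.4 -185.7  221.9] 13.6 yaw [179.97   0.    89.53]
time: 9.12
tool_pos: [524.5, -185.8, 224.8]
tcp_rot: [3.141, 0.0, 1.565]
contact_force: [0.3, -0.2, -0.4]
grip_width: 13.9
finger_force: 30.0
F [ 0.3 -0.2 -0.4] M [-0.08  0.03  0.02] [ 524.5 -185.8  224.8] 13.9 yaw [1.7996e+02 2.0000e-02 8.9640e+01]
```

Free: it has risen 6 mm with no force, so the locking is past. I'll lift straight up.

```bash
python3 -m creep '0 0 0.006 0 0 0 0;0 0 0.008 0 0 0 0;0 0 0.01 0 0 0 0;0 0 0.01 0 0 0 0;0 0 0 0 0 0 0'; python3 m.py; python3 -m creep '0 0 0.015 0 0 0 0;0 0 0.02 0 0 0 0;0 0 0.02 0 0 0 0;0 0 0.02 0 0 0 0;0 0 0.01 0 0 0 0;0 0 0 0 0 0 0'; python3 m.py; python3 - <<'E'
from h import *
a=viewer.capture("scene")[...,::-1]; cv2.imwrite("pics/s2.png",cv2.resize(a[60:260,140:380],None,fx=2.5,fy=2.5,interpolation=2))
E
```

```text
time: 9.53
tool_pos: [525.3, -186.2, 261.5]
tcp_rot: [3.137, 0.002, 1.565]
contact_force: [-0.2, -0.5, -0.5]
grip_width: 13.9
finger_force: 30.0
F [-0.2 -0.5 -0.5] M [-0.08  0.03 -0.01] [ 525.3 -186.2  261.5] 13.9 yaw [1.7974e+02 1.3000e-01 8.9680e+01]
time: 10.03
tool_pos: [524.9, -186.0, 346.0]
tcp_rot: [3.137, 0.002, 1.565]
contact_force: [-0.0, -0.3, -1.1]
grip_width: 13.7
finger_force: 30.0
F [-0.  -0.3 -1.1] M [-0.13  0.01  0.02] [ 524.9 -186.   346. ] 13.7 yaw [1.7974e+02 1.3000e-01 8.9680e+01]
```

View pics/s2.png

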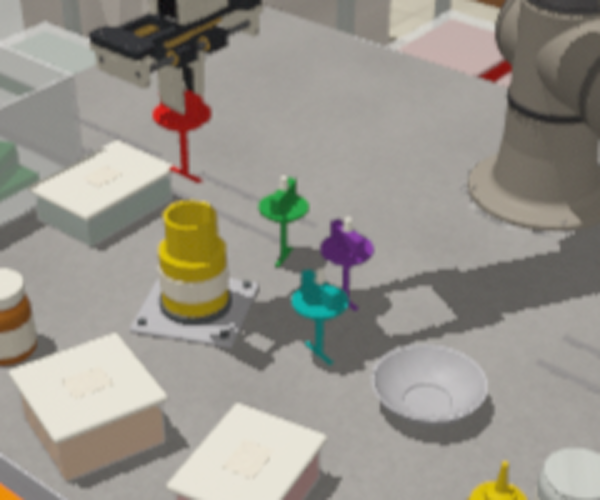

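The cap is out and upright, and the dispenser is open. The dish is at crop (430,390), which is scene (312,216). I'll carry the cap toward it and look with the wrist camera.

```bash
python3 -m creep '-0.005 0.02 0.0 0 0 0 0;-0.005 0.03 0 0 0 0 0;-0.005 0.03 0 0 0 0 0;-0.005 0.03 0 0 0 0 0;-0.005 0.03 0 0 0 0 0;-0.005 0.03 0 0 0 0 0;-0.005 0.03 0 0 0 0 0;-0.005 0.025 0 0 0 0 0'; python3 -m creep '0 0 0 0 0 0 0;0 0 0 0 0 0 0;0 0 0 0 0 0 0'; python3 m.py; python3 - <<'E'
from h import *
ci=viewer.camera_info("wrist");print(ci)
a=viewer.capture("wrist")[...,::-1]; cv2.imwrite("pics/w3.png",a)
t=np.linspace(0,2*np.pi,9)[:-1]
print(proj(0,np.c_[485+65*np.cos(t),135+65*np.sin(t),35+0*t],ci).round())
E
```

```text
time: 10.75
tool_pos: [483.2, 41.1, 341.8]
tcp_rot: [-3.139, -0.001, 1.566]
contact_force: [0.9, -0.8, -0.5]
grip_width: 13.6
finger_force: 30.0
time: 11.0
tool_pos: [484.2, 38.9, 342.5]
tcp_rot: [-3.14, 0.0, 1.566]
contact_force: [0.3, -0.4, -0.9]
grip_width: 13.8
finger_force: 30.0
F [ 0.3 -0.4 -0.9] M [-0.06  0.04 -0.01] [484.2  38.9 342.5] 13.8 yaw [-1.7992e+02  2.0000e-02  8.9700e+01]
{'fx': 312.0213599997422, 'fy': 312.0213599997422, 'cx': 255.9041662745917, 'cy': 194.6371551582208, 'origin': array([484.22516655, 119.11644909, 435.08010117]), 'rotation': array([-0.30102811,  0.00132261, -0.0049537 ])}
[[311.  84.]
 [296.  42.]
 [257.  24.]
 [217.  42.]
 [203.  84.]
 [220. 123.]
 [257. 138.]
 [294. 123.]]
```

View pics/w3.png

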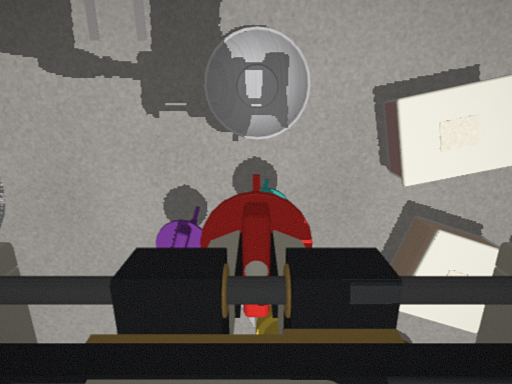

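The dish rim spans columns 204–310 and rows 27–139. That puts its centre at about (485,133), so I'll move above it and come partway down.

```bash
python3 -m creep '0 0.015 0 0 0 0 0;0.0008 0.02 0 0 0 0 0;0 0.02 0 0 0 0 0;0 0.02 0 0 0 0 0;0 0.013 0 0 0 0 0;0 0.006 0 0 0 0 0;0 0 0 0 0 0 0'; python3 -m creep '0 0 -0.02 0 0 0 0;0 0 -0.02 0 0 0 0;0 0 -0.02 0 0 0 0;0 0 -0.02 0 0 0 0;0 0 -0.015 0 0 0 0;0 0 -0.005 0 0 0 0;0 0 0 0 0 0 0;0 0 0 0 0 0 0'; python3 m.py; python3 - <<'E'
from h import *
a=viewer.capture("scene")[...,::-1]; b=viewer.capture("top")[...,::-1]
im=np.hstack([cv2.resize(a[110:260,240:380],(400,428),interpolation=2),cv2.resize(b[150:290,155:285],(400,428),interpolation=2)]);cv2.imwrite("pics/s3.png",im)
E
```

```text
time: 11.63
tool_pos: [485.4, 133.3, 343.0]
tcp_rot: [-3.141, 0.0, 1.565]
contact_force: [-0.2, -0.1, -1.1]
grip_width: 13.7
finger_force: 30.0
time: 12.3
tool_pos: [485.6, 132.6, 243.9]
tcp_rot: [3.141, 0.0, 1.564]
contact_force: [0.0, -1.1, -0.4]
grip_width: 13.9
finger_force: 30.0
F [ 0.  -1.1 -0.4] M [-0.11  0.05  0.03] [485.6 132.6 243.9] 13.9 yaw [1.7996e+02 1.0000e-02 8.9630e+01]
```

View pics/s3.png

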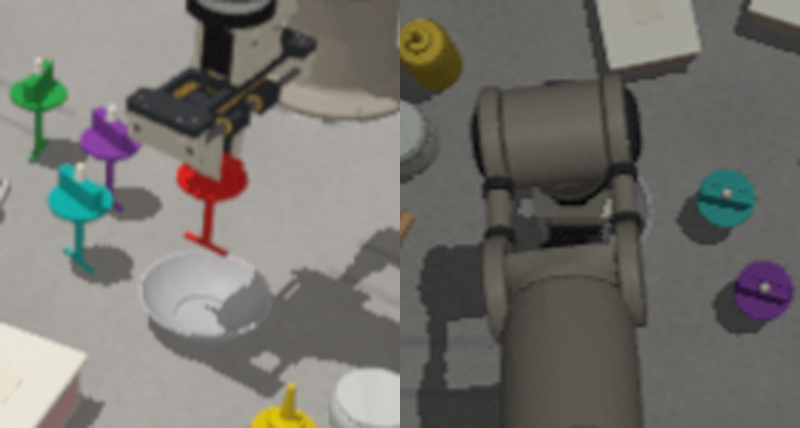

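The cap is upright above the dish, with its crossbar centre at crop (207,243), scene (312,195). I'll check that against the calibration and settle.

```bash
python3 -m creep '0 0 0 0 0 0 0;0 0 0 0 0 0 0;0 0 0 0 0 0 0;0 0 0 0 0 0 0'; python3 - <<'E'
from h import *
print(proj("scene",[[485.5,132.6,90],[485,133,35]]), atz("scene",312.4,195,90))
E
python3 m.py
```

```text
time: 12.73
tool_pos: [485.2, 133.4, 243.8]
tcp_rot: [3.141, -0.0, 1.565]
contact_force: [-0.0, -0.6, -1.7]
grip_width: 13.8
finger_force: 30.0
[[312.23082376 196.06340971]
 [310.97770068 211.54179668]] [481.39202116 130.34540245  90.        ]
F [-0.  -0.6 -1.7] M [-0.1   0.04  0.04] [485.2 133.4 243.8] 13.8 yaw [179.96  -0.    89.69]
```

```bash
python3 -c "
from plant import order
print(order.close_job())"
```

```text
the job is handed in; nothing more can be done
None
```

I took the red cap off by turning it counterclockwise (clockwise stopped short) and handed the job in with the cap held upright above the middle of the dish, about 55 mm clear of the rim.

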